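Sort a gripper strip-down into tray, dish and hopper

ROBOT

A 6-joint arm with a two-finger parallel gripper is mounted at the origin on the work surface. World frame = base frame: x ahead of the robot, y to its left, z up, the work surface at z = 0. Lengths are in m, angles in rad, forces in N, time in s.
With the tool pointing down it reaches from about 0.4 to 0.925 m from the base axis. Payload 12.5 kg.
Tool frame: the origin (TCP) lies on the centre line of the jaws, within the pads' length; the fingertips stand 17 mm ahead of it and the grasp point (between the pads) lies 2 mm behind it (bot.tip_reach is the distance from the TCP to the fingertips, in m); z points along the fingers, y is the direction in which the jaws open and shut (so a half turn about z gives the same grasp; the last joint's range is limited). The gripper opens to 95 mm and grips with 3 to 60 N. Pads are 20 mm wide; open, the fingers measure 119 mm over their backs; the gripper's body (75 mm by 180 mm) begins 59 mm behind the grasp point.
Start: joints at [-1.434, 0.491, 1.559, -0, 1.092, -0.106], TCP at [0.15, -0.607, 0.232] pointing down, gripper open.
Joint ranges: [-3.1, 3.1], [-0.84, 2.19], [0.05, 2.79], [-1.13, 4.28], [0.06, 2.93], [-2.69, 2.69]. Speed limits (rad/s): [2.22, 2.22, 2.79, 3.14, 3.14, 3.14].

INTERFACE

Orientations are given as [roll, pitch, yaw] about the fixed x, y, z axes, in that order (R = Rz(yaw) Ry(pitch) Rx(roll)).
In Python, from workcell import bot gives the robot as it stands.
- The arm moves only by the tool servo_tool, never from a script. Its argument "plan" is a list of rows, each a list of 4 numbers: the shift along the tool's x, y, z in mm, then the turn about the tool's z in rad. A call has 1 to 5 rows; each row is the pose to reach, as a shift and turn from the pose commanded when the call began, along the tool's axes at that moment; what a row does not reach only later rows make up. A row lasts 1/8 s, in which the tool goes at most 62.5 mm and 10.7 degrees, less where a joint would pass 70% of its speed; a pose out of reach is approached as far as the arm can. A call with a gripper value outside its range is refused whole. "fingers" is the closure, from -1 (fully open) to 1 (shut), set as the call begins (left out, the last holds). The fingers move at their own pace and stop on an object; "squeeze" is the grip in N (left out, the last holds). Time passes only in rows, so rows that repeat a pose let the fingers close. It gives the time, the measured TCP pose, the force and the opening at its end, in the units of the state.
- bot.get_state(): the state, without advancing time (a new reading comes with each control period).
- bot.grab_frame(name): name is "scene" or "top"; returns the picture (480x640x3 uint8, blue, green, red); there is no depth.
- bot.camera_model(name): a dict with "fx", "fy", "cx", "cy" (pixels), "position" and "attitude" of the camera in the world. Camera axes: x right, y down, z forward; pixel columns grow to the right and rows downward; lengths in m; the calibration is good to about 2 mm. A picture is of the moment at which its call begins. camera_model takes no time and is no camera call.
- bot.finish_job(): hands the job in, once; it reports no verdict.
The state is a dict: "clock": time; "qpos": joint angles; "joint_velocities": joint speeds; "joint_torque": joint torques, N m; "position": TCP position; "orientation": TCP orientation; "wrist_force": force on the tool from outside, world axes, zero at the start; "ft_torque": the same for the moment, N m; "grip_width": finger opening in m.
Only numpy, scipy, OpenCV 4.12 (cv2) and the standard library are available. Lean on these libraries where they do the work, as an engineer would, in place of code of your own. Each camera call takes 0.05 s, during which the arm holds its last target. There are 200 camera calls.

TASK

Sort the parts from the stripped-down gripper: lay the larger shaft collar flat in the wider bay of the blue tray and the smaller collar flat in the narrower bay, stand the black coupler upright on the floor of the white drip dish, and drop both worn bronze gear segments through the brass funnel into the scrap hopper. Any order will do; leave the grease jar and the spanner where they are.

Things in the scene. Friction and masses are not known exactly. Their poses are not given: they have to be found in the camera images.
- collar_large: larger stainless shaft collar: a plain thick ring lying flat, outside diameter 50 mm, bore 25 mm, 20 mm high, about 0.22 kg. Origin: centre of its underside, z up along the bore.
- collar_small: smaller stainless shaft collar: a plain thick ring lying flat, outside diameter 32 mm, bore 15 mm, 16 mm high, about 0.08 kg. Origin: centre of its underside, z up along the bore.
- coupler: black hydraulic quick coupler, standing upright: a stepped round body 64 mm high; foot 36 mm diameter up to 16 mm, sleeve 34 mm diameter from 18 to 50 mm (grip here), nose 24 mm diameter above 52 mm; about 0.24 kg. Origin: centre of its underside, z up its axis.
- gear_a: worn bronze gear segment (arc of a spur gear; two alike), lying flat, 18 mm thick, 60 mm long round the arc (local y), web 22 mm wide (local x) plus 6 mm teeth on the outer side (local +x); about 0.2 kg. Origin: middle of the web, on the underside, z up. Grip from above along local x: there it spans local x = -11 to +17 mm.
- gear_b: worn bronze gear segment (arc of a spur gear; two alike), lying flat, 18 mm thick, 60 mm long round the arc (local y), web 22 mm wide (local x) plus 6 mm teeth on the outer side (local +x); about 0.2 kg. Origin: middle of the web, on the underside, z up. Grip from above along local x: there it spans local x = -11 to +17 mm.
- tray: blue bolt tray, open on top, fixed, 112 mm (local x) by 138 mm (local y), walls 24 mm high, 4 mm thick, floor 3 mm thick. A dividing wall along local x makes two bays, each 104 mm long in x: the wider, 74 mm, centred at local y = +28 mm; the narrower, 52 mm, centred at local y = -39 mm. Origin: centre of its underside, z up. A small lip sticks out of its -x side.
- dish: round white enamelled drip dish, open on top, fixed to the bench, 132 mm across the rim, flat floor about 110 mm across, 22 mm high, walls and floor 3 mm thick. Origin: centre of its underside, z up.
- hopper: grey parts hopper with a wide brass funnel set into its lid, fixed. Hopper 130 by 130 mm, 48 mm high, hollow, floor 4 mm thick; funnel mouth 142 mm across at 80 mm above the bench, narrowing to an open neck 84 mm across at 48 mm, through which parts drop into the hopper. Origin: centre of its underside, below the funnel axis, z up.
- grease_jar: bystander: closed jar with a black cap, 60 mm diameter, 70 mm high, beyond the work. Origin: centre of its underside.
- spanner: bystander: steel spanner 150 mm long lying flat beyond the work. Its length is local x. Origin: about the middle of its underside.
Not all that is in view belongs to the job. Leave any red or turquoise look-alike of the gear_b alone.

How it is judged:
At the end, for the whole second after the job is handed in: Larger collar flat (0.15 rad) on the floor of the tray's wider bay, smaller one in the narrower; coupler upright (0.12 rad) on the dish floor, within 45 mm of its centre; both gear segments inside the hopper, origins less than 55 mm above the bench; all released and at rest (x of collar_large in the frame of tray between -0.04 and 0.04 m and y of collar_large in the frame of tray between 0.013 and 0.043 m and z of collar_large in the frame of tray between -0.001 and 0.008 m and angle between each of collar_large, collar_small's own z axis and vertical below 0.15 rad and linear speed of each of collar_large, collar_small, coupler, gear_a, gear_b below 0.02 m/s and angular speed of each of collar_large, collar_small, coupler, gear_a, gear_b below 0.2 rad/s and x of collar_small in the frame of tray between -0.04 and 0.04 m and y of collar_small in the frame of tray between -0.053 and -0.025 m and z of collar_small in the frame of tray between -0.001 and 0.008 m and horizontal distance between coupler and dish below 0.045 m and z of coupler in the frame of dish between -0.001 and 0.009 m and angle between coupler's own z axis and vertical below 0.12 rad and x of gear_a in the frame of hopper between -0.062 and 0.062 m and y of gear_a in the frame of hopper between -0.062 and 0.062 m and z of each of gear_a, gear_b in the frame of hopper below 0.055 m and x of gear_b in the frame of hopper between -0.062 and 0.062 m and y of gear_b in the frame of hopper between -0.062 and 0.062 m); the robot touches nothing.
It fails at once if the grease jar is pushed more than 20 mm from its place (distance of grease_jar from where it was at the start of the episode above 0.02 m).
It fails at once if the spanner is pushed more than 20 mm from its place (distance of spanner from where it was at the start of the episode above 0.02 m).
It also fails if it takes over 128 s, if anything falls off the work surface, if the arm or the gripper's body presses on something with over 40 N, if the wrist force passes 120 N, or if a joint passes its speed limit or range.

## Working session

There is one attempt and no reset: what is moved stays moved. The work goes in short steps, Python scripts to look and compute and a tool call to move; the robot and the scene stay as the last step left them, time stands still between calls to the robot, and variables do not carry over. Pictures are saved under pics/ and viewed, about 12 in all and at most 16, crops included, and the job is handed in when it is done.

Besides the shell and the picture viewer there is one more tool, called by a JSON object that holds its "op" and its "data". servo_tool: Moves the arm, as the interface text tells. Its arguments: {"type":"object","properties":{"plan":{"type":"array"},"fingers":{"type":"number"},"squeeze":{"type":"number"}},"required":["plan"]}

```bash
mkdir -p pics; python3 - <<'E'
from workcell import bot
import cv2
for n in("scene","top"):
    cv2.imwrite(f"pics/{n}0.png",bot.grab_frame(n)); print(bot.camera_model(n))
print(bot.get_state())
E
```

```text
{'fx': 584.4950286633349, 'fy': 584.4950286633349, 'cx': 315.0620258165132, 'cy': 243.40957482909755, 'position': array([ 1.05753483, -0.38998525,  0.86306264]), 'attitude': array([-2.47339149e+00, -7.69707943e-04,  9.13454083e-01])}
{'fx': 470.12886586774056, 'fy': 470.12886586774056, 'cx': 322.63108004455125, 'cy': 248.46313556728515, 'position': array([ 0.49577058, -0.00304278,  0.92065683]), 'attitude': array([-3.08640102, -0.0096021 , -1.59729541])}
{'clock': 0.1, 'qpos': array([-1.43357357e+00,  4.91492112e-01,  1.55935833e+00,  4.21562165e-06,
        1.09169444e+00, -1.05590885e-01]), 'joint_velocities': array([ 0.00028074,  0.00037713, -0.0018    , -0.00033551, -0.00074257,
        0.00080839]), 'joint_torque': array([ 4.04712730e-03, -6.13619399e+01, -2.58606970e+01,  6.94154506e-02,
        4.70322522e-02, -5.81970312e-05]), 'position': array([ 0.15027513, -0.60647725,  0.23113502]), 'orientation': array([-3.14064613e+00, -1.04077921e-04,  2.42811647e-01]), 'wrist_force': array([-0.21952267, -0.08514865, -0.12671691]), 'ft_torque': array([-0.01156991, -0.01232027,  0.03440481]), 'grip_width': 0.09536784469856059}
```

View pics/top0.png

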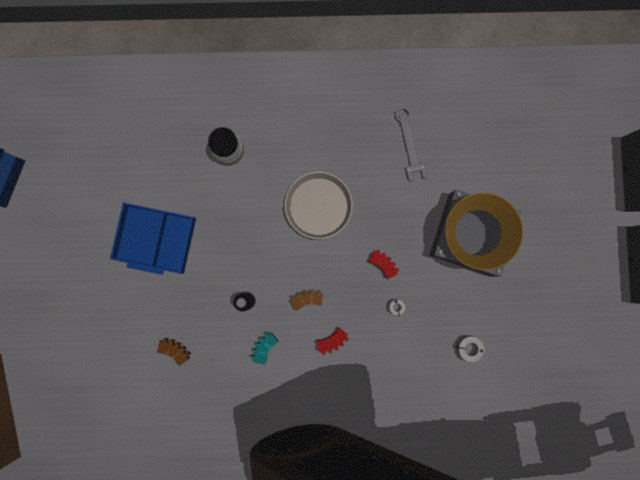

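View pics/scene0.png

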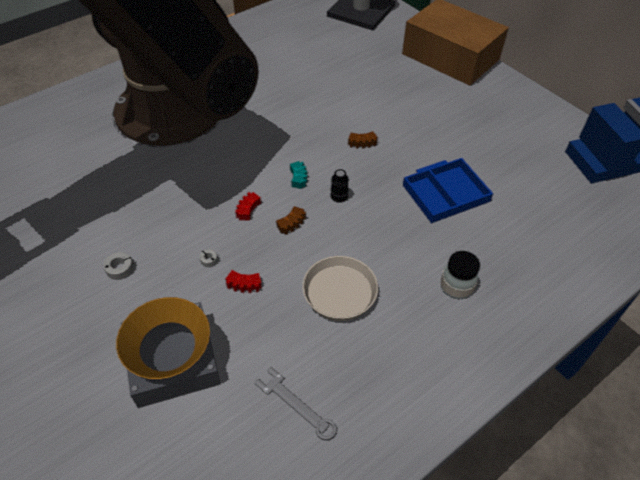

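The top view shows the tray near (153,238), the dish (318,205) and the funnel (484,232). The large collar is at (470,349), the small collar at (397,307) and the coupler at (243,301). The bronze gears are at (173,350) and (306,299); red and turquoise decoys lie between. I'll enlarge for measurement.

```bash
python3 - <<'E'
import cv2,numpy as np
im=cv2.imread("pics/top0.png")
def crop(x,y,w,h,s):
    c=cv2.resize(im[y:y+h,x:x+w],None,fx=s,fy=s,interpolation=cv2.INTER_CUBIC)
    c=cv2.convertScaleAbs(c,alpha=1.4)
    for i in range(0,w,10): cv2.putText(c,str(x+i),(i*s,8),0,.3,(0,255,255)) if i%20==0 else 0; cv2.line(c,(i*s,10),(i*s,14),(0,255,255))
    for j in range(0,h,10): cv2.putText(c,str(y+j),(0,j*s+4),0,.3,(0,255,255))
    return c
cv2.imwrite("pics/c1.png",crop(145,280,190,95,4))
a=crop(375,285,120,85,3); b=crop(100,190,110,90,3)
H=max(a.shape[0],b.shape[0]); p=lambda q:cv2.copyMakeBorder(q,0,H-q.shape[0],0,10,0)
cv2.imwrite("pics/c2.png",np.hstack([p(a),p(b)]))
E
```

```text
(no output)
```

View pics/c1.png

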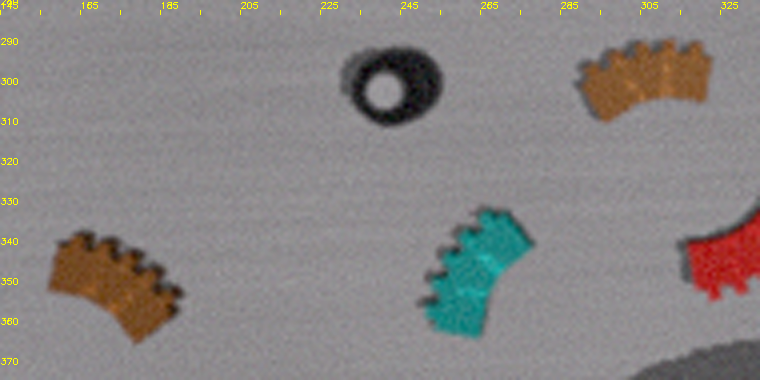

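View pics/c2.png

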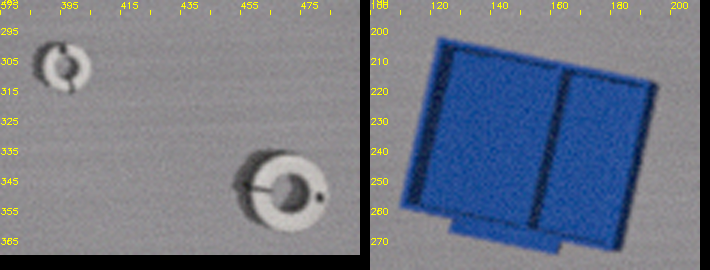

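Enlarged, small collar top at (397.3,307.3), large collar top at (471.5,349.5), coupler nose at (241,302.8). The tray rim corners are near (122.7,202.7), (195.7,217.3), (183.3,273.7) and (110,259.3), with the wide bay on the left (+y). The teeth of both bronze gears point up-image.

```bash
cat > h.py <<'E'
import cv2,numpy as np
from workcell import bot
from scipy.spatial.transform import Rotation as R
def ray(cam,uv,z):
    m=bot.camera_model(cam); uv=np.atleast_2d(np.float64(uv))
    d=np.c_[(uv[:,0]-m['cx'])/m['fx'],(uv[:,1]-m['cy'])/m['fy'],np.ones(len(uv))]
    d=R.from_euler('xyz',m['attitude']).apply(d); p=np.array(m['position'])
    return (p+d*((z-p[2])/d[:,2:3]))[:,:2]
def gear(im,cx,cy,r=24,cam="top",z=.018):
    hsv=cv2.cvtColor(im,cv2.COLOR_BGR2HSV)
    m=cv2.inRange(hsv,(5,90,60),(22,255,255)); k=np.zeros_like(m); cv2.circle(k,(cx,cy),r,255,-1); m&=k
    v,u=np.nonzero(m); P=ray(cam,np.c_[u,v],z); c=P.mean(0)
    w,V=np.linalg.eigh(np.cov((P-c).T)); x=V[:,0]; y=V[:,1]
    t=(P-c)@y; s=(P-c)@x
    # inner (concave) side: centre strip vs ends
    mid=abs(t-(t.max()+t.min())/2)<.008; ends=abs(t-(t.max()+t.min())/2)>.02
    if s[mid].mean()<s[ends].mean(): x,s=-x,-s
    hi,lo=s[mid].max(),s[mid].min(); o=c+x*((hi+lo)/2-.003)+y*(t.max()+t.min())/2
    return o,np.arctan2(x[1],x[0]),hi-lo,np.ptp(t),len(u)
E
python3 - <<'E'
from h import *
im=cv2.imread("pics/top0.png"); sc=cv2.imread("pics/scene0.png")
for n,a in(("gL",(173,351)),("gR",(306,300))): print(n,gear(im,*a))
for n,a in(("gL",(363,139)),("gR",(291,220))): print(n,gear(sc,*a,cam="scene"))
pr=lambda n,c,uv,z:print(n,ray(c,uv,z).round(4).tolist())
pr("large","top",(471.5,349.5),.02);pr("small","top",(397.3,307.3),.016);pr("coup","top",(241,302.8),.064)
pr("hop","top",(484,232),.08);pr("dish","top",(318.5,205.5),.022)
pr("tray rim","top",[(122.7,202.7),(195.7,217.3),(183.3,273.7),(110,259.3)],.024)
pr("tray 0","top",[(195.7,217.3),(183.3,273.7)],0)
pr("scene large","scene",(119,264),.02);pr("small","scene",(208.5,257),.016);pr("coup","scene",(340,173),.064);pr("dish","scene",(341,286),.022)
pr("hop","scene",(164.5,340),.08)
pr("trayS","scene",[(404,183),(459,160),(491,190),(432,216)],.024)
E
```

```text
gL (array([0.3580875, 0.2756539]), np.float64(-0.5707046911220132), np.float64(0.027713434268680025), np.float64(0.0612677603076905), 408)
gR (array([0.44916186, 0.0200782 ]), np.float64(0.1749572650931023), np.float64(0.026551783442255963), np.float64(0.06066655007140659), 400)
gL (array([0.36130479, 0.27719062]), np.float64(-0.5798322984893726), np.float64(0.02617444976338605), np.float64(0.05873506439312618), 211)
gR (array([0.45165461, 0.02032187]), np.float64(0.1577328261998688), np.float64(0.027044639925301733), np.float64(0.062301258828732595), 309)
large [[0.3455, -0.291]]
small [[0.4289, -0.1532]]
coup [[0.4482, 0.1378]]
hop [[0.5641, -0.3036]]
dish [[0.6281, -0.0072]]
tray rim [[0.6426, 0.367], [0.611, 0.2281], [0.504, 0.2529], [0.5349, 0.3914]]
tray 0 [[0.6141, 0.2343], [0.5042, 0.2597]]
scene large [[0.3543, -0.289]]
small [[0.4356, -0.1531]]
coup [[0.4512, 0.1394]]
dish [[0.6343, -0.0057]]
hop [[0.5769, -0.3053]]
trayS [[0.5204, 0.2491], [0.5414, 0.3841], [0.6392, 0.3719], [0.6167, 0.2317]]
```

```bash
cat >> h.py <<'E'
def to(x,y,z,yaw,pose=None):
    s=bot.get_state(); p,r=(s['position'],s['orientation'][2]) if pose is None else (np.array(pose[:3]),pose[3])
    xt=np.array([np.cos(r),np.sin(r)]);yt=np.array([np.sin(r),-np.cos(r)]);d=np.array([x,y])-p[:2]
    print("shift mm",np.round([d@xt*1e3,d@yt*1e3,(p[2]-z)*1e3],1),"turn",round(r-yaw,3))
E
python3 -c "
from h import *
to(.349,-.29,.10,.243)
p=(.349,-.29,.1,.243);to(.46,-.05,.16,.7,p); to(.581,.338,.16,1.35,(.46,-.05,.16,.7)); to(.581,.338,.16,1.35,p)"
```

```text
shift mm [ 269.  -259.4  131.1] turn -0.0
shift mm [ 165.5 -206.2  -60. ] turn -0.457
shift mm [ 342.5 -218.8    0. ] turn -0.65
shift mm [ 376.3 -553.7  -60. ] turn -1.107
```

{"op": "servo_tool", "data": {"plan": [[269,-259,100,0],[269,-259,100,0],[269,-259,100,0],[269,-259,100,0],[269,-259,100,0]], "fingers": -1, "squeeze": 30}}

```text
clock: 0.72
position: [0.3117, -0.3495, 0.1503]
orientation: [3.141, -0.0, 0.242]
wrist_force: [0.3, -0.7, 0.8]
grip_width: 0.095
```

{"op": "servo_tool", "data": {"plan": [[51,-49,30,0],[51,-49,60,0],[51,-49,85,0],[51,-49,85,0],[51,-49,85,0]]}}

```text
clock: 1.35
position: [0.3488, -0.2917, 0.0664]
orientation: [3.141, -0.0, 0.242]
wrist_force: [-0.2, 1.1, 0.3]
grip_width: 0.0951
```

```bash
python3 - <<'E'
from h import *
t=bot.grab_frame("scene"); c=t[210:310,60:260]
cv2.imwrite("pics/s1.png",cv2.resize(c,None,fx=4,fy=4,interpolation=cv2.INTER_CUBIC))
s=bot.get_state();print(s['position'],s['orientation'])
E
```

```text
[ 0.34891282 -0.29188209  0.06664946] [ 3.14039018e+00 -5.82744049e-04  2.42327278e-01]
```

View pics/s1.png

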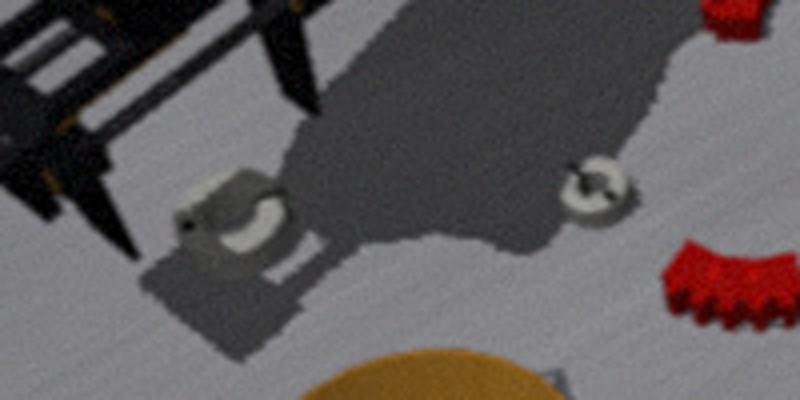

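The fingertips (crop (135,258), (318,115)) straddle the collar at (233,217). I'll descend and grip.

{"op": "servo_tool", "data": {"plan": [[3,-1,30,0],[3,-1,43,0],[3,-1,43,0]]}}

```text
clock: 1.78
position: [0.3512, -0.2897, 0.0227]
orientation: [-3.141, 0.0, 0.242]
wrist_force: [-0.7, -0.3, -0.1]
grip_width: 0.095
```

{"op": "servo_tool", "data": {"plan": [[0,0,0,0],[0,0,0,0],[0,0,0,0],[0,0,0,0],[0,0,0,0]], "fingers": 1, "squeeze": 30}}

```text
clock: 2.4
position: [0.3515, -0.2897, 0.0229]
orientation: [3.141, -0.0, 0.243]
wrist_force: [1.2, 0.6, 0.6]
grip_width: 0.0505
```

{"op": "servo_tool", "data": {"plan": [[0,0,-50,0],[40,-45,-85,-0.15],[82,-92,-90,-0.33],[124,-139,-90,-0.5],[165,-186,-90,-0.68]]}}

```text
clock: 3.02
position: [0.4641, -0.0743, 0.113]
orientation: [3.141, -0.0, 0.928]
wrist_force: [1.1, -1.8, -2.0]
grip_width: 0.0498
```

```bash
python3 -c "
from h import *
s=bot.get_state();print(s['position'],s['grip_width'])
to(.581,.338,.112,1.35)"
```

```text
[ 0.46409197 -0.07433189  0.11298799] 0.04977078869205046
shift mm [ 400.2 -153.4    1. ] turn -0.422
```

{"op": "servo_tool", "data": {"plan": [[56,-21,0,-0.1],[112,-43,0,-0.2],[168,-64,0,-0.3],[224,-86,0,-0.42],[280,-107,0,-0.42]]}}

```text
clock: 3.65
position: [0.5471, 0.2137, 0.1125]
orientation: [-3.141, 0.0, 1.345]
wrist_force: [0.7, -0.6, -1.7]
grip_width: 0.0496
```

{"op": "servo_tool", "data": {"plan": [[0,0,0,0]]}}

```text
clock: 3.78
position: [0.5472, 0.2151, 0.1122]
orientation: [3.141, -0.0, 1.347]
wrist_force: [-0.4, -0.5, -1.5]
grip_width: 0.0499
```

```bash
python3 -c "
from h import *
s=bot.get_state();print(s['position'],s['grip_width'])
to(.581,.338,.112,1.35)"
```

```text
[0.54724754 0.2150963  0.11220343] 0.049863246396035565
shift mm [127.3   5.6   0.2] turn -0.003
```

{"op": "servo_tool", "data": {"plan": [[60,3,0,0],[115,5,0,0],[127,5,20,0],[127,5,35,0],[127,5,35,0]]}}

```text
clock: 4.4
position: [0.5797, 0.3323, 0.0759]
orientation: [-3.138, 0.003, 1.342]
wrist_force: [1.3, -1.0, -1.4]
grip_width: 0.0493
```

```bash
python3 - <<'E'
from h import *
t=bot.grab_frame("scene"); c=t[120:240,380:520]
t2=bot.grab_frame("top"); c2=t2[180:290,90:220]
f=lambda c:cv2.resize(c,(400,360),interpolation=cv2.INTER_CUBIC)
cv2.imwrite("pics/s2.png",np.hstack([f(c),f(c2)]))
s=bot.get_state();print(s['position'],s['orientation'])
E
```

```text
[0.5807803  0.33285911 0.07781493] [-3.14118223e+00  5.36933533e-04  1.34140532e+00]
```

View pics/s2.png

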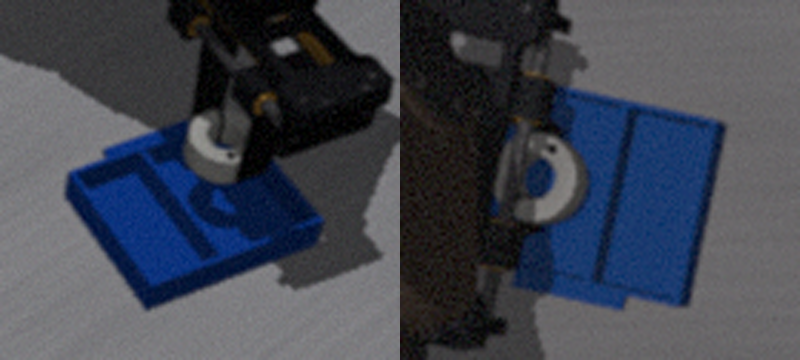

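The collar sits over the wide bay in both views, clear of the divider. Lowering and releasing with part-opened fingers.

{"op": "servo_tool", "data": {"plan": [[3,0,25,0],[3,0,42,0],[3,0,50,0],[3,0,50,0],[3,0,50,0]]}}

```text
clock: 5.12
position: [0.5817, 0.3372, 0.0284]
orientation: [3.141, -0.0, 1.343]
wrist_force: [0.8, 0.1, -1.4]
grip_width: 0.0493
```

{"op": "servo_tool", "data": {"plan": [[0,0,0,0],[0,0,0,0],[0,0,0,0],[0,0,-20,0],[0,0,-60,0]], "fingers": -0.37}}

```text
clock: 5.75
position: [0.5809, 0.3369, 0.0883]
orientation: [-3.14, 0.001, 1.343]
wrist_force: [-0.5, 0.1, 0.7]
grip_width: 0.0651
```

```bash
python3 -c "
from h import *
s=bot.get_state();print(s['position'],s['grip_width'])
to(.450,.138,.11,1.35)"
```

```text
[0.58085751 0.33689824 0.08825711] 0.06505969259506429
shift mm [-223.3  -82.5  -21.7] turn -0.007
```

{"op": "servo_tool", "data": {"plan": [[-50,-20,-25,0],[-105,-38,-25,0],[-165,-60,-25,0],[-222,-82,-25,0],[-222,-82,-25,0]], "fingers": -1}}

```text
clock: 6.38
position: [0.4494, 0.1372, 0.1142]
orientation: [-3.141, 0.0, 1.34]
wrist_force: [-0.3, 0.2, -0.6]
grip_width: 0.0947
```

```bash
python3 - <<'E'
from h import *
t=bot.grab_frame("scene"); c=t[120:240,270:430]
t2=bot.grab_frame("top"); c2=t2[190:310,110:270]
f=lambda c:cv2.resize(c,(400,300),interpolation=cv2.INTER_CUBIC)
cv2.imwrite("pics/s3.png",np.hstack([f(c),f(c2)]))
s=bot.get_state();print(s['position'],s['orientation'])
to(.450,.1385,.036,1.35)
E
```

```text
[0.45212927 0.13926649 0.11405655] [ 3.13926091e+00 -8.96672017e-04  1.34162758e+00]
shift mm [-1.2 -1.9 78.1] turn -0.008
```

View pics/s3.png

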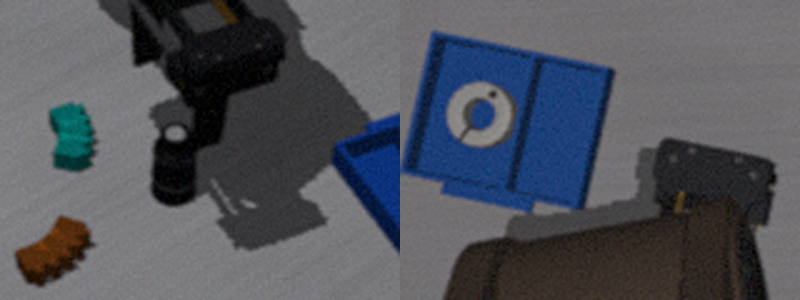

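The larger collar lies flat in the wide bay (right crop, (480,115)). The gripper is over the coupler nose (left crop, (175,133)). Descend.

{"op": "servo_tool", "data": {"plan": [[-1,-1,25,0],[-1,-1,50,0],[-1,-1,70,0],[-1,-1,78,0],[-1,-1,78,0]]}}

```text
clock: 7.1
position: [0.4505, 0.1392, 0.0347]
orientation: [-3.142, 0.0, 1.343]
wrist_force: [0.8, 0.9, 0.1]
grip_width: 0.0952
```

{"op": "servo_tool", "data": {"plan": [[0,0,0,0],[0,0,0,0],[0,0,0,0],[0,0,0,0],[0,0,0,0]], "fingers": 1, "squeeze": 30}}

```text
clock: 7.72
position: [0.4501, 0.1386, 0.0348]
orientation: [3.141, 0.0, 1.343]
wrist_force: [0.1, 0.0, -0.7]
grip_width: 0.0507
```

```bash
python3 -c "
from h import *
s=bot.get_state();print(s['position'],s['grip_width'])
to(.631,-.0065,.10,1.35)"
```

```text
[0.45010002 0.13864219 0.03479896] 0.05067153644151689
shift mm [-100.5  209.   -65.2] turn -0.007
```

{"op": "servo_tool", "data": {"plan": [[0,0,0,0],[0,0,0,0],[0,0,0,0],[0,0,0,0]]}}

```text
clock: 8.22
position: [0.4501, 0.1386, 0.0348]
orientation: [3.142, 0.0, 1.343]
wrist_force: [0.2, 0.2, 1.1]
grip_width: 0.0333
```

{"op": "servo_tool", "data": {"plan": [[0,0,-40,0],[0,0,-65,0],[-22,46,-65,0],[-45,94,-65,0],[-68,142,-65,0]]}}

```text
clock: 8.85
position: [0.574, 0.0392, 0.0997]
orientation: [-3.141, 0.0, 1.343]
wrist_force: [-0.2, 1.0, -2.4]
grip_width: 0.0333
```

```bash
python3 -c "
from h import *
s=bot.get_state();print(s['position'],s['grip_width'])
to(.631,-.0065,.08,1.35)"
```

```text
[0.57400727 0.03924685 0.09965538] 0.03329801037263106
shift mm [-31.7  65.9  19.7] turn -0.007
```

Gripped at 33 mm and lifted. Now over the dish and down: TCP was 0.035 on the bench, so about 0.0385 in the dish.

{"op": "servo_tool", "data": {"plan": [[-16,34,0,0],[-32,66,0,0],[-32,66,25,0],[-32,66,40,0],[-32,66,40,0]]}}

```text
clock: 9.48
position: [0.6292, -0.0054, 0.0585]
orientation: [-3.139, 0.0, 1.343]
wrist_force: [-0.1, 0.8, -1.9]
grip_width: 0.0336
```

{"op": "servo_tool", "data": {"plan": [[0,0,12,0],[0,0,20,0],[0,0,20,0],[0,0,20,0]]}}

```text
clock: 9.98
position: [0.6302, -0.0057, 0.04]
orientation: [3.141, 0.0, 1.343]
wrist_force: [-0.3, 0.2, -2.5]
grip_width: 0.0333
```

{"op": "servo_tool", "data": {"plan": [[0,0,1.5,0],[0,0,1.5,0]]}}

```text
clock: 10.22
position: [0.6301, -0.0058, 0.0383]
orientation: [3.141, 0.0, 1.343]
wrist_force: [-0.1, -0.4, -1.6]
grip_width: 0.0336
```

{"op": "servo_tool", "data": {"plan": [[0,0,0,0],[0,0,0,0],[0,0,-20,0],[0,0,-60,0],[0,0,-100,0]], "fingers": -0.16}}

```text
clock: 10.85
position: [0.6302, -0.0058, 0.1408]
orientation: [3.141, -0.0, 1.343]
wrist_force: [0.6, 0.3, -0.4]
grip_width: 0.0553
```

```bash
python3 -c "
from h import *
s=bot.get_state();print(s['position'],s['grip_width'])
to(.432,-.153,.10,1.35)"
```

```text
[ 0.63015159 -0.00576753  0.14077892] 0.05533025644548757
shift mm [-188.2 -159.7   40.8] turn -0.007
```

{"op": "servo_tool", "data": {"plan": [[-40,-35,0,0],[-85,-72,20,0],[-130,-110,40,0],[-170,-144,60,0],[-188,-160,70,0]], "fingers": -0.3}}

```text
clock: 11.48
position: [0.4301, -0.1539, 0.0689]
orientation: [3.141, 0.0, 1.341]
wrist_force: [0.1, -0.1, -0.0]
grip_width: 0.0618
```

{"op": "servo_tool", "data": {"plan": [[0,0,0,0]]}}

```text
clock: 11.6
position: [0.4311, -0.1536, 0.0689]
orientation: [-3.142, 0.0, 1.34]
wrist_force: [0.1, 1.4, -0.5]
grip_width: 0.0616
```

```bash
python3 - <<'E'
from h import *
t=bot.grab_frame("scene"); c=t[200:320,150:390]
cv2.imwrite("pics/s4.png",cv2.resize(c,None,fx=3,fy=3,interpolation=cv2.INTER_CUBIC))
s=bot.get_state();print(s['position'],s['orientation'])
to(.432,-.153,.020,1.35)
E
```

```text
[ 0.43220732 -0.15326544  0.06921634] [3.14031431e+00 3.58908242e-04 1.34127434e+00]
shift mm [ 0.2 -0.3 49.2] turn -0.009
```

View pics/s4.png

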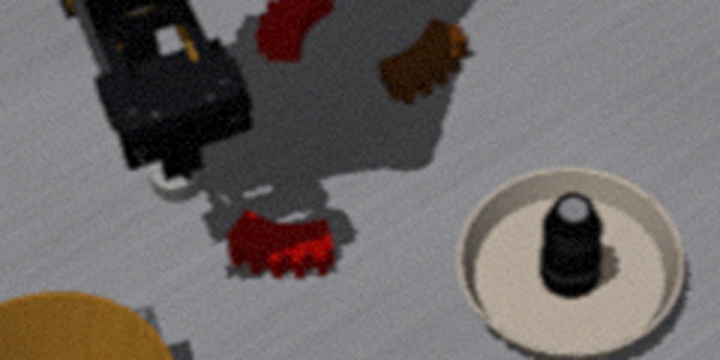

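The coupler stands upright at the dish centre (crop (572,245)). The collar (175,185) is under the gripper, with the red piece clear. Descend and grip.

{"op": "servo_tool", "data": {"plan": [[0,0,25,0],[0,0,42,0],[0,0,49,0],[0,0,49,0]]}}

```text
clock: 12.15
position: [0.4324, -0.1525, 0.0196]
orientation: [3.141, 0.0, 1.344]
wrist_force: [-0.7, 0.1, 0.3]
grip_width: 0.0619
```

{"op": "servo_tool", "data": {"plan": [[0,0,0,0],[0,0,0,0],[0,0,0,0],[0,0,0,0],[0,0,0,0]], "fingers": 1, "squeeze": 30}}

```text
clock: 12.78
position: [0.4318, -0.1528, 0.0195]
orientation: [3.141, 0.0, 1.343]
wrist_force: [-0.1, 1.0, 6.2]
grip_width: 0.0318
```

```bash
python3 -c "
from h import *
s=bot.get_state();print(s['position'],s['grip_width'])
to(.46,.06,.1,1.35);to(.5665,.273,.1,1.35)"
```

```text
[ 0.43180793 -0.15278876  0.01948205] 0.03181271251205407
shift mm [213.7 -20.7 -80.5] turn -0.007
shift mm [445.2  34.9 -80.5] turn -0.007
```

{"op": "servo_tool", "data": {"plan": [[0,0,-50,0],[50,4,-80,0],[108,8,-80,0],[166,13,-80,0],[224,17,-80,0]]}}

```text
clock: 13.4
position: [0.4993, 0.0635, 0.0993]
orientation: [3.141, 0.0, 1.343]
wrist_force: [1.7, -0.1, -0.9]
grip_width: 0.0317
```

{"op": "servo_tool", "data": {"plan": [[58,5,0,0],[116,9,0,0],[174,14,0,0],[221,18,0,0],[221,18,0,0]]}}

```text
clock: 14.02
position: [0.5665, 0.2756, 0.0986]
orientation: [3.141, -0.0, 1.346]
wrist_force: [-0.6, -0.5, -1.9]
grip_width: 0.0316
```

```bash
python3 - <<'E'
from h import *
s=bot.get_state();print(s['position'],s['grip_width'])
to(.5665,.273,.0235,1.35)
E
```

```text
[0.56650468 0.27561465 0.09855243] 0.03155071988873274
shift mm [-2.5  0.6 75.1] turn -0.004
```

{"op": "servo_tool", "data": {"plan": [[-2,0,30,0],[-2,0,55,0],[-2,0,68,0],[-2,0,75,0],[-2,0,75,0]]}}

```text
clock: 14.65
position: [0.566, 0.2707, 0.0243]
orientation: [-3.142, 0.0, 1.343]
wrist_force: [-0.9, 0.3, -1.4]
grip_width: 0.0318
```

{"op": "servo_tool", "data": {"plan": [[0,0,0,0],[0,0,0,0],[0,0,0,0],[0,0,-20,0],[0,0,-75,0]], "fingers": 0}}

```text
clock: 15.28
position: [0.5651, 0.2705, 0.0992]
orientation: [-3.138, 0.002, 1.343]
wrist_force: [0.6, 0.2, 0.9]
grip_width: 0.0477
```

```bash
python3 -c "
from h import *
s=bot.get_state();print(s['position'],s['grip_width'])
to(.362,.275,.09,.996)"
```

```text
[0.56506697 0.27051918 0.09919179] 0.04765374689980898
shift mm [ -41.6 -198.8    9.2] turn 0.347
```

{"op": "servo_tool", "data": {"plan": [[-10,-50,0,0.1],[-20,-100,0,0.2],[-31,-150,0,0.347],[-42,-199,15,0.347],[-42,-199,30,0.347]], "fingers": -0.3}}

```text
clock: 15.9
position: [0.36, 0.275, 0.0705]
orientation: [3.141, -0.0, 0.998]
wrist_force: [0.2, 0.6, 0.4]
grip_width: 0.0616
```

{"op": "servo_tool", "data": {"plan": [[0,0,0,0]]}}

```text
clock: 16.02
position: [0.3626, 0.2752, 0.0698]
orientation: [3.141, -0.0, 0.996]
wrist_force: [0.4, -0.6, 0.1]
grip_width: 0.0618
```

```bash
python3 - <<'E'
from h import *
t=bot.grab_frame("scene"); c=t[90:230,320:510]
cv2.imwrite("pics/s5.png",cv2.resize(c,None,fx=4,fy=4,interpolation=cv2.INTER_CUBIC))
s=bot.get_state();print(s['position'],s['orientation'])
to(.362,.275,.021,.996)
E
```

```text
[0.36311685 0.275241   0.07005306] [ 3.14110605e+00 -7.32565057e-04  9.95904761e-01]
shift mm [-0.8 -0.8 49.1] turn -0.0
```

View pics/s5.png

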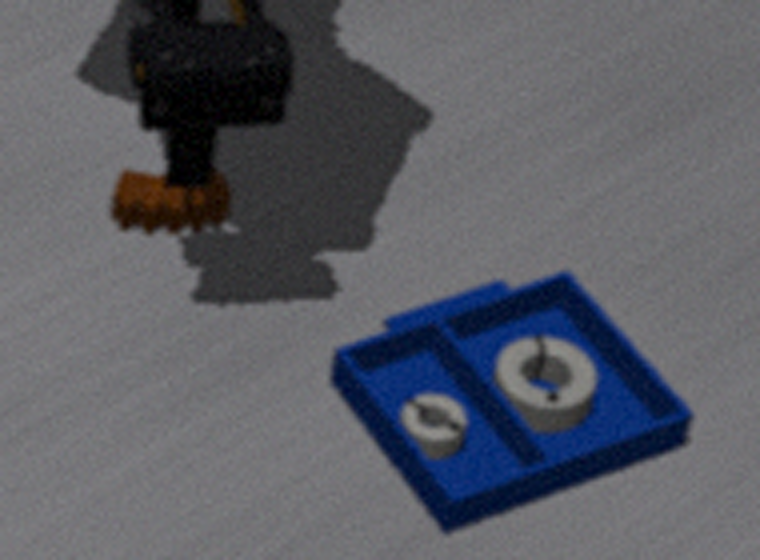

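Both collars lie flat in their bays (small (435,425), large (547,380)). The gripper is over the first gear (170,200). Descend and grip.

{"op": "servo_tool", "data": {"plan": [[0,-1,25,0],[0,-1,42,0],[0,-1,49,0],[0,-1,49,0]]}}

```text
clock: 16.58
position: [0.3622, 0.2755, 0.0205]
orientation: [3.141, -0.0, 0.995]
wrist_force: [0.6, -0.9, 0.4]
grip_width: 0.0617
```

{"op": "servo_tool", "data": {"plan": [[0,0,0,0],[0,0,0,0],[0,0,0,0],[0,0,0,0],[0,0,0,0]], "fingers": 1, "squeeze": 40}}

```text
clock: 17.2
position: [0.3619, 0.2756, 0.0204]
orientation: [3.141, -0.0, 0.996]
wrist_force: [0.6, 0.2, 3.6]
grip_width: 0.0281
```

```bash
python3 -c "
from h import *
s=bot.get_state();print(s['position'],s['grip_width'])
to(.48,.08,.16,.5);to(.567,-.304,.16,.1,(.48,.08,.16,.5))"
```

```text
[0.36188004 0.27555356 0.02038185] 0.028076705242691364
shift mm [ -99.9  205.5 -139.6] turn 0.496
shift mm [-107.7  378.7    0. ] turn 0.4
```

{"op": "servo_tool", "data": {"plan": [[0,0,-50,0],[-20,40,-90,0],[-43,88,-120,0],[-67,139,-130,0],[-90,191,-130,0]]}}

```text
clock: 17.82
position: [0.474, 0.0945, 0.1512]
orientation: [3.14, -0.001, 0.996]
wrist_force: [0.7, 0.8, -2.4]
grip_width: 0.0278
```

{"op": "servo_tool", "data": {"plan": [[-40,41,0,0],[-81,84,0,0],[-123,127,0,0],[-165,170,0,0],[-207,213,0,0]]}}

```text
clock: 18.45
position: [0.5392, -0.1954, 0.15]
orientation: [-3.141, 0.0, 0.996]
wrist_force: [0.4, 0.3, -1.5]
grip_width: 0.0278
```

```bash
python3 -c "
from h import *
s=bot.get_state();print(s['position'],s['grip_width'])
to(.567,-.304,.15,.996)"
```

```text
[ 0.53919858 -0.195392    0.14998875] 0.02781435622466887
shift mm [-76.   82.4  -0. ] turn -0.0
```

{"op": "servo_tool", "data": {"plan": [[-40,43,0,0],[-76,82,0,0],[-76,82,0,0],[-76,82,0,0]]}}

```text
clock: 18.95
position: [0.5662, -0.3013, 0.1495]
orientation: [-3.14, -0.0, 0.995]
wrist_force: [-0.8, 0.8, -2.4]
grip_width: 0.0284
```

```bash
python3 - <<'E'
from h import *
t=bot.grab_frame("scene"); c=t[210:420,70:290]
t2=bot.grab_frame("top"); c2=t2[170:300,400:540]
f=lambda c:cv2.resize(c,(400,380),interpolation=cv2.INTER_CUBIC)
cv2.imwrite("pics/s6.png",np.hstack([f(c),f(c2)]))
s=bot.get_state();print(s['position'],s['orientation'])
# neck/mouth check from scene0: leftmost/rightmost points of rim at z=.08
E
```

```text
[ 0.56653422 -0.30066377  0.15010754] [-3.14066902e+00 -4.71863321e-05  9.96748412e-01]
```

View pics/s6.png

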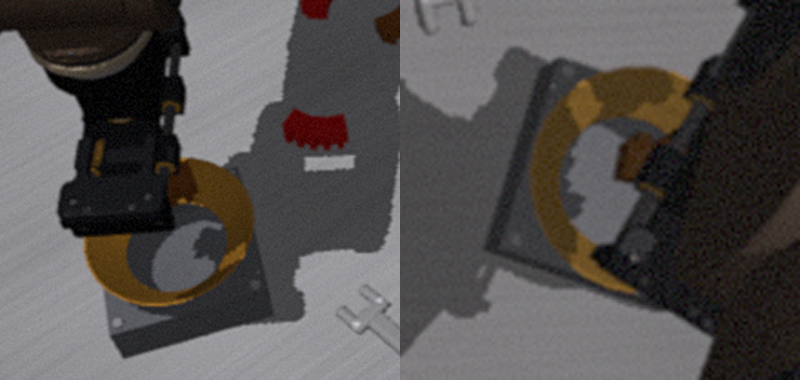

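The gear hangs over the funnel with the neck below it in both views. I'll lower it into the mouth and open part way.

{"op": "servo_tool", "data": {"plan": [[-3,1,30,0],[-3,1,55,0],[-3,1,72,0],[-3,1,78,0],[-3,1,78,0]]}}

```text
clock: 19.68
position: [0.5662, -0.3047, 0.0725]
orientation: [3.141, 0.0, 0.996]
wrist_force: [-0.4, -1.8, -1.6]
grip_width: 0.0278
```

{"op": "servo_tool", "data": {"plan": [[0,0,0,0],[0,0,0,0],[0,0,0,0],[0,0,0,0],[0,0,-50,0]], "fingers": 0}}

```text
clock: 20.3
position: [0.5647, -0.3041, 0.1198]
orientation: [-3.135, -0.0, 0.996]
wrist_force: [0.7, -0.2, 0.6]
grip_width: 0.0476
```

{"op": "servo_tool", "data": {"plan": [[0,0,-30,0],[0,0,-30,0]]}}

```text
clock: 20.55
position: [0.5667, -0.3054, 0.1547]
orientation: [3.137, 0.0, 0.996]
wrist_force: [0.0, 0.3, -0.1]
grip_width: 0.0472
```

```bash
python3 - <<'E'
from h import *
s=bot.get_state();print(s['position'],s['grip_width'])
c=np.array([.4504,.0202])+.003*np.array([np.cos(.166),np.sin(.166)]);print(c)
to(*c,.13,1.737)
E
```

```text
[ 0.56674    -0.30535629  0.15467601] 0.0472243156294593
[0.45335876 0.02069572]
shift mm [ 212.  -272.5   24.7] turn -0.741
```

{"op": "servo_tool", "data": {"plan": [[36,-46,0,-0.18],[72,-92,0,-0.36],[108,-139,10,-0.54],[144,-185,20,-0.741],[178,-230,25,-0.741]], "fingers": -0.3}}

```text
clock: 21.18
position: [0.4683, -0.0288, 0.1261]
orientation: [-3.14, -0.001, 1.74]
wrist_force: [0.5, -1.0, 0.2]
grip_width: 0.0619
```

```bash
python3 - <<'E'
from h import *
to(.4534,.0207,.07,1.737)
E
```

```text
shift mm [51.3 -6.4 56.1] turn 0.003
```

{"op": "servo_tool", "data": {"plan": [[25,-3,15,0],[48,-6,40,0],[48,-6,55,0],[48,-6,55,0]]}}

```text
clock: 21.68
position: [0.455, 0.0162, 0.0709]
orientation: [-3.139, -0.001, 1.737]
wrist_force: [-0.1, 0.6, 0.1]
grip_width: 0.062
```

```bash
python3 - <<'E'
from h import *
t=bot.grab_frame("scene"); c=t[150:400,100:380]
cv2.imwrite("pics/s7.png",cv2.resize(c,(672,600),interpolation=cv2.INTER_CUBIC))
s=bot.get_state();print(s['position'],s['orientation'])
to(.4534,.0207,.0205,1.737)
E
```

```text
[0.45549622 0.01597225 0.07166104] [-3.13981815e+00 -3.95317915e-04  1.73688227e+00]
shift mm [ 5.  -1.3 51.2] turn -0.0
```

View pics/s7.png

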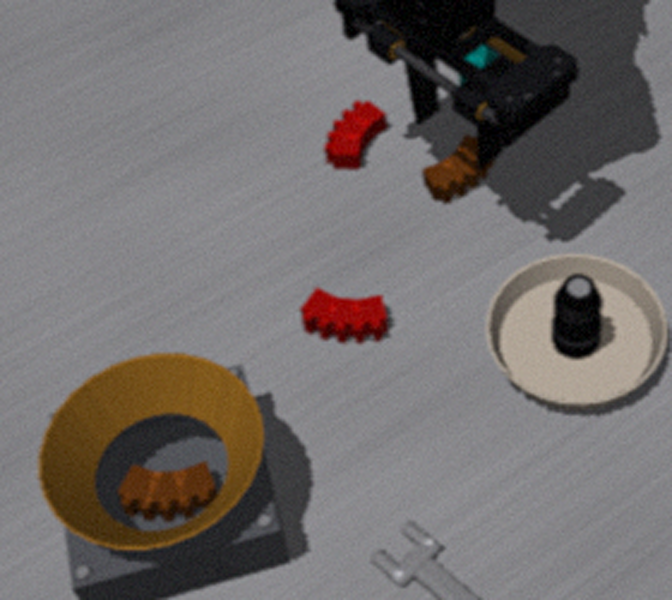

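The first gear is inside the hopper, flat on its floor (165,490). The fingers straddle the second gear (455,165). Descend and grip.

{"op": "servo_tool", "data": {"plan": [[5,-1,25,0],[5,-1,43,0],[5,-1,50,0],[5,-1,50,0]]}}

```text
clock: 22.22
position: [0.4542, 0.0205, 0.0224]
orientation: [-3.141, 0.0, 1.736]
wrist_force: [0.2, 0.1, -0.2]
grip_width: 0.0623
```

{"op": "servo_tool", "data": {"plan": [[0,0,0,0],[0,0,0,0],[0,0,0,0],[0,0,0,0],[0,0,0,0]], "fingers": 1}}

```text
clock: 22.85
position: [0.4541, 0.0207, 0.0224]
orientation: [3.141, 0.0, 1.737]
wrist_force: [-0.0, -0.2, 4.4]
grip_width: 0.0279
```

```bash
python3 -c "
from h import *
s=bot.get_state();print(s['position'],s['grip_width'])
to(.566,-.304,.15,1.737)"
```

```text
[0.45412056 0.02071735 0.0224001 ] 0.02790690566926025
shift mm [-338.7   56.7 -127.6] turn -0.0
```

{"op": "servo_tool", "data": {"plan": [[0,0,-50,0],[-20,3,-100,0],[-70,12,-125,0],[-128,21,-128,0],[-186,31,-128,0]]}}

```text
clock: 23.48
position: [0.5158, -0.1593, 0.1509]
orientation: [3.141, 0.001, 1.737]
wrist_force: [0.4, 0.2, -2.1]
grip_width: 0.0278
```

{"op": "servo_tool", "data": {"plan": [[-58,9,0,0],[-116,19,0,0],[-153,26,0,0],[-153,26,0,0],[-153,26,0,0]]}}

```text
clock: 24.1
position: [0.5658, -0.3035, 0.1496]
orientation: [-3.14, -0.001, 1.737]
wrist_force: [1.0, 0.6, -1.9]
grip_width: 0.0275
```

```bash
python3 -c "
from h import *
s=bot.get_state();print(s['position'],s['grip_width'])
to(.566,-.304,.076,1.737)"
```

```text
[ 0.56575505 -0.30347608  0.14963166] 0.027532622200861653
shift mm [-0.6  0.2 73.6] turn -0.0
```

{"op": "servo_tool", "data": {"plan": [[0,0,30,0],[0,0,55,0],[0,0,70,0],[0,0,75,0],[0,0,75,0]]}}

```text
clock: 24.72
position: [0.5666, -0.3041, 0.0757]
orientation: [3.141, 0.0, 1.737]
wrist_force: [0.2, -1.1, -1.6]
grip_width: 0.0276
```

{"op": "servo_tool", "data": {"plan": [[0,0,0,0],[0,0,0,0],[0,0,0,0],[0,0,0,0],[0,0,-50,0]], "fingers": 0}}

```text
clock: 25.35
position: [0.565, -0.3035, 0.1228]
orientation: [-3.137, -0.004, 1.737]
wrist_force: [0.7, -1.0, 0.8]
grip_width: 0.0473
```

{"op": "servo_tool", "data": {"plan": [[0,0,-50,0],[60,0,-80,0],[120,0,-80,0],[180,0,-80,0],[180,0,-80,0]]}}

```text
clock: 25.98
position: [0.5359, -0.1234, 0.2059]
orientation: [3.142, -0.0, 1.741]
wrist_force: [1.2, 0.8, 0.7]
grip_width: 0.0475
```

```bash
python3 - <<'E'
from h import *
t=bot.grab_frame("scene")
cv2.imwrite("pics/s8.png",cv2.resize(t[80:480],None,fx=1.25,fy=1.25,interpolation=cv2.INTER_CUBIC))
c=t[280:420,90:240]; t2=bot.grab_frame("top")[170:300,400:540]
f=lambda c:cv2.resize(c,(400,380),interpolation=cv2.INTER_CUBIC)
cv2.imwrite("pics/s9.png",cv2.convertScaleAbs(np.hstack([f(c),f(t2)]),alpha=1.5))
s=bot.get_state();print(s['position'],s['clock'])
E
```

```text
[ 0.53691595 -0.12650698  0.20565692] 26.075
```

View pics/s8.png

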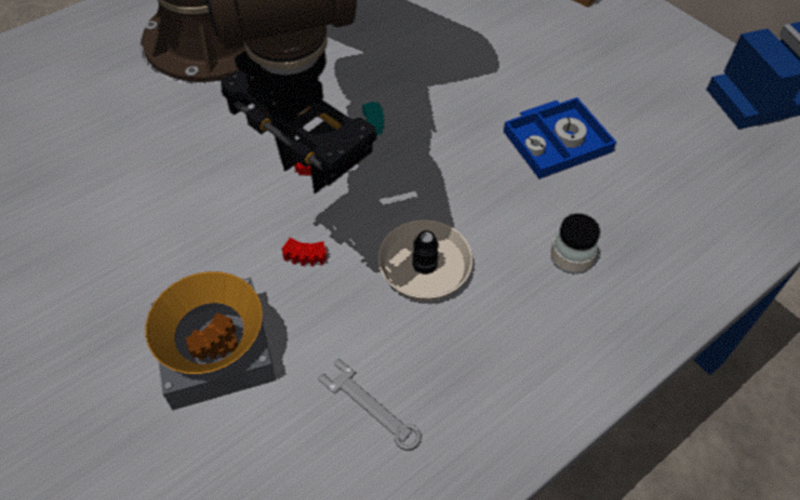

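View pics/s9.png

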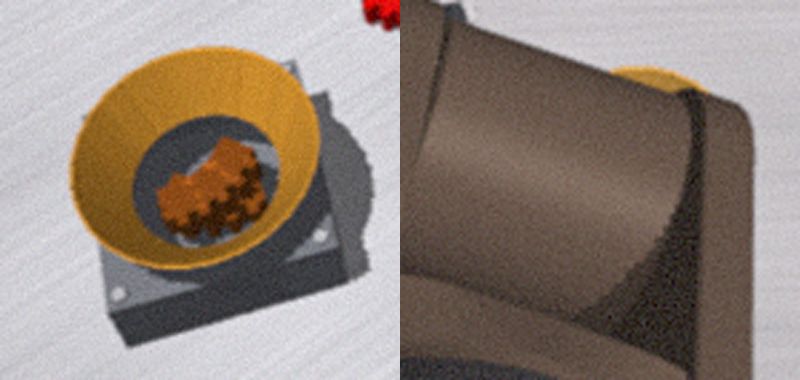

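Both gears lie below the neck inside the hopper, one on the other (s9, (210,185)). The coupler is upright in the dish, both collars are in their bays, and the jar and spanner are in place. I'll let things settle briefly, then hand in.

{"op": "servo_tool", "data": {"plan": [[0,0,0,0],[0,0,0,0],[0,0,0,0],[0,0,0,0],[0,0,0,0]]}}

```text
clock: 26.7
position: [0.5366, -0.1268, 0.2052]
orientation: [-3.142, 0.0, 1.737]
wrist_force: [0.2, 0.0, -0.2]
grip_width: 0.0472
```

```bash
python3 -c "
from workcell import bot
print(bot.finish_job())"
```

```text
the job is handed in; nothing more can be done
None
```

I sorted all five parts and handed the job in at about 27 s of the 128 s allowed. No verdict was reported.

In the last pictures:
- **Collars:** the larger lies flat in the tray's wider bay and the smaller flat in the narrower one.
- **Coupler:** it stands upright near the middle of the dish.
- **Gear segments:** both are below the funnel neck inside the hopper, one resting on the other.
- **Everything else:** the jar, the spanner and the look-alikes show no sign of having moved. The gripper was clear of everything, and the wrist force was near zero.

The final checks were by eye from the scene camera. In the last top view the arm hid the hopper, so the stacked gears were confirmed from one camera only. I did not re-measure the final positions against the tolerances.

The two cameras' first position estimates differed by 3 to 13 mm, worst at the funnel. I used values in between, and no grasp or placement had to be repeated.

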